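# Slide a board tray into the tester's corner and start the test

## Robot

A 6-joint arm with a two-finger parallel gripper is mounted at the origin on the work surface. World frame = base frame: x ahead of the robot, y to its left, z up, the work surface at z = 0. Lengths are in m, angles in rad, forces in N, time in s.
With the tool pointing down it reaches from about 0.25 to 0.725 m from the base axis. Payload 4 kg.
Tool frame: the origin (TCP) lies midway between the tips of the shut fingers; the grasp point (between the pads) lies 19 mm behind it; y points along the fingers, z is the direction in which the jaws open and shut, and the axes are right-handed (so a half turn about y gives the same grasp; the last joint's range is limited). The gripper opens to 85 mm and grips with 20 to 120 N. Pads are 22 mm wide; open, the fingers measure 114 mm over their backs; the gripper's body (76 mm by 85 mm) begins 54 mm behind the grasp point. The pads swing forward as they close: fully open they stand 13 mm farther back than shut.
Start: joints at [-1.271, 0.241, 0.005, 1.335, 0, 1.571], TCP at [0.148, -0.478, 0.196] pointing down, gripper open.
Joint ranges: [-2.72, 2.72], [-1.05, 1.87], [-1.09, 1.28], [-1.99, 2.15], [-1.42, 1.44], [-3.14, 3.14]. Speed limits (rad/s): [2.79, 2.79, 3.14, 3.14, 3.14, 3.14].

## Interface

Orientations are given as a unit quaternion [w, x, y, z].
In Python, from bench import env gives the robot as it stands.
- The arm moves only by the shell command python3 -m handwheel 'ROWS' [FORCE]. ROWS is JSON, one flat list of numbers, 5 for each row, row after row: the shift along the tool's x, y, z in m, then the turn about the tool's y in rad, then the opening, from 0 (shut) to 1 (fully open). A call has 1 to 20 rows; each row shifts and turns the commanded pose from where the row before left it, along the tool's axes as they then stand; what a row does not reach is not made up. A row lasts 1/12 s, in which the tool goes at most 41.7 mm and 7.16 degrees, less where a joint would pass 70% of its speed; a pose out of reach is approached as far as the arm can. A call with a gripper value outside its range is refused whole. The fingers move at their own pace and stop on an object; FORCE is the grip in N (left out, the last holds). Time passes only in rows, so rows that do not move let the fingers close. It gives the time, the measured TCP pose, the force and the opening at its end, in the units of the state.
- env.read_state(): the state, without advancing time (a new reading comes with each control period).
- env.camera(name): name is "scene" or "side" or "wrist"; returns (picture, depth): 420x560x3 uint8, red, green, blue; 420x560 float32, m along the optical axis (not along the pixel's ray), 0 where there is no reading.
- env.camera_model(name): a dict with "vertical_fov" (degrees; the focal length in pixels is half the picture's height over the tangent of half this angle, whatever the lens; pixels are square), "cx", "cy" (the principal point, pixels), "position" and "attitude" of the camera in the world. Camera axes: x right, y down, z forward; pixel columns grow to the right and rows downward; lengths in m; the calibration is good to about 2 mm. A picture is of the moment at which its call begins: read the wrist's pose just before it. camera_model takes no time and is no camera call; for the wrist camera it gives the pose at the moment of the call.
- env.sign_off(): hands the job in, once; it reports no verdict.
The state is a dict: "time": time; "joint_positions": joint angles; "qvel": joint speeds; "joint_efforts": joint torques, N m; "position": TCP position; "tool_rot": TCP orientation; "wrist_force": force on the tool from outside, world axes, zero at the start; "torque": the same for the moment, N m; "finger_gap": finger opening in m.
Only numpy, scipy, OpenCV 4.12 (cv2) and the standard library are available. Lean on these libraries where they do the work, as an engineer would, in place of code of your own. Each camera call takes 0.05 s, during which the arm holds its last target. There are 200 camera calls.

## Task

Push the black tray that carries the blue circuit board along the bench, without lifting it, until it sits square in the corner, flush against both the metal rail and the side of the grey tester. Then press the tester's green button fully down, let it come up again, and leave the tray in the corner. Do not touch the circuit board or its parts, and leave the other things on the bench where they are.

Things in the scene. Friction and masses are not known exactly. Their poses are not given: they have to be found in the camera images.
- tray: loose black plastic tray, a solid flat slab 104 (its x) x 140 (its y) x 24 high, about 0.5 kg with its board, sliding flat on the bench with ordinary friction; origin at the centre of its underside, z up. It starts some 5 to 15 cm from the corner, turned up to 20 degrees from the tester's axes. To be home, its +x long side lies against the rail and its +y short side against the tester, so its centre is then at x = -52, y = -70 in the tester's frame, axes parallel
- board: blue circuit board 86 x 122, fixed on the middle of the tray's top (9 mm of bare tray rim all round), with two dark cylindrical capacitors, an aluminium heat sink and connectors standing up to 24 above it; origin at the centre of its underside, 24 above the bench. Not to be touched
- tester: grey tester box fixed to the bench with an aluminium rail joined to it, together an L-shaped corner open towards the robot and towards the robot's right. Origin on the bench at the inside corner, x away from the robot, y to the left along the rail, z up (yaw varies). The rail is 26 high, 12 thick and runs from the corner to y = -300, its stop face at x = 0. The box is 50 high; its stop face is at y = 0, and it spans x = -150 to 12 and y = 0 to 110
- start_top (a point): centre of the top of the green push button, 32 across, on the tester's top at x = -90, y = 55 in the tester's frame, 72 above the bench when up; it is pressed straight down
- start (a joint): travel of the green button in m: 0 up, 0.006 fully down; a spring brings it back up; fully down takes about 5 N
- module_a: small green circuit module, 55 x 80 x 18, lying flat; a bystander, origin on its underside
- module_b: a second small green circuit module, 55 x 80 x 18, lying flat; a bystander, origin on its underside
- screwdriver: screwdriver with a yellow handle, about 160 long, lying on the bench; a bystander, origin near its middle, on its underside
- spool: bare aluminium spool, 54 across, 40 high, standing; a bystander, origin on its underside
- flux: small white bottle with a red cap, 36 across, 75 high, standing; a bystander, origin on its underside
- pot: small pale jar with a blue cap, 44 across, 45 high, standing; a bystander, origin on its underside
There are look-alikes about, which are no part of the job. Leave any turquoise or yellow look-alike of the tray alone.

How it is judged:
By the outcome, as a careful person would: the job done as asked, in the order asked, and still so for the second after the job is handed in, with the robot touching nothing.
It also fails if it takes over 51 s, if anything falls off the work surface, if the arm or the gripper's body presses on something with over 40 N, if the wrist force passes 120 N, or if a joint passes its speed limit or range.

## Working session

There is one attempt and no reset: what is moved stays moved. The work goes in short steps, Python scripts to look and compute and a shell command to move; the robot and the scene stay as the last step left them, time stands still between calls to the robot, and variables do not carry over. Pictures are saved under pics/ and viewed, about 8 in all and at most 12, crops included, and the job is handed in when it is done.

```bash
mkdir -p pics; cat > h.py <<'E'
import numpy as np,cv2
from bench import env
from scipy.spatial.transform import Rotation as R
def snap(n,f):
    m=env.camera_model(n); p,d=env.camera(n); cv2.imwrite(f'pics/{f}.png',p[:,:,::-1]); np.savez(f'pics/{f}.npz',p=p,d=d,**{k:np.array(v) for k,v in m.items()}); return p,d,m
def rot(m):
    a=np.array(m['attitude'],float)
    return a if a.shape==(3,3) else R.from_quat(a[[1,2,3,0]]).as_matrix()
def ray(m,uv):
    f=210/np.tan(np.radians(float(m['vertical_fov']))/2); uv=np.atleast_2d(uv).astype(float)
    c=np.c_[(uv[:,0]-m['cx'])/f,(uv[:,1]-m['cy'])/f,np.ones(len(uv))]
    return np.array(m['position'],float),c@rot(m).T
def plane(m,uv,z):
    o,r=ray(m,uv); return o+r*((z-o[2])/r[:,2])[:,None]
def cloud(d,m):
    v,u=np.mgrid[:420,:560]; o,r=ray(m,np.c_[u.ravel(),v.ravel()])
    return (o+r*d.reshape(-1,1)).reshape(420,560,3)
E
python3 - <<'E'
from h import *
s=env.read_state(); print(s)
for n in('scene','side'):
    p,d,m=snap(n,n+'0'); print(n,m)
E
```

```text
{'time': 0.0, 'joint_positions': array([-1.27095864e+00,  2.41447828e-01,  3.70138675e-03,  1.33518702e+00,
        3.31717345e-06,  1.57078633e+00]), 'qvel': array([ 2.22436296e-03,  9.01999065e-04, -3.16627661e-04, -5.40523249e-05,
        2.59824483e-03,  1.96228538e-03]), 'joint_efforts': array([-3.32971731e-04, -3.72315359e+01,  2.52409315e+01,  1.67652697e-02,
       -1.12641319e-04,  1.56255919e-05]), 'position': array([ 0.1474727 , -0.47700958,  0.19508691]), 'tool_rot': array([ 0.10550372, -0.1057271 ,  0.69992167, -0.69842709]), 'wrist_force': array([0.2989858 , 1.0731277 , 0.50461161]), 'torque': array([-0.01472239, -0.02528721, -0.00746122]), 'finger_gap': 0.08556966367493511}
scene {'vertical_fov': 45.00940546507793, 'cx': 280.590059559305, 'cy': 212.78444712607407, 'position': array([ 1.00992104, -0.84124921,  1.21504032]), 'attitude': array([-0.32283345,  0.91151114,  0.24219686, -0.07916236])}
side {'vertical_fov': 48.271576855831086, 'cx': 277.1727404055072, 'cy': 209.7190939436387, 'position': array([0.14449575, 0.52492619, 0.76683823]), 'attitude': array([ 0.12773546, -0.28594288,  0.87827535, -0.36132082])}
```

View pics/scene0.png

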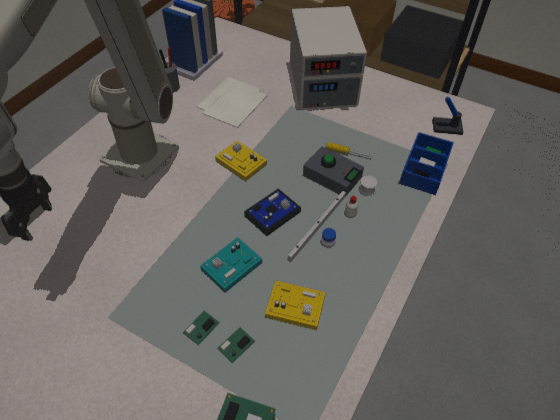

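View pics/side0.png

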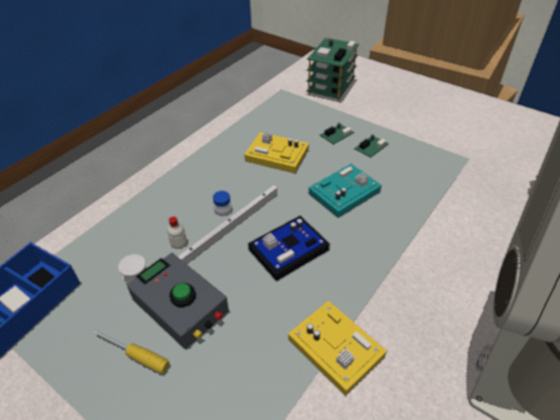

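The black tray with the blue board is at scene (273,211) and side (289,246). It could be confused with the turquoise tray at (231,263) and the yellow ones at (241,160) and (296,304). The tester is at (333,168) with its button at (328,160), and the rail runs from (345,195) to (291,255).

```bash
cat > meas.py <<'E'
from h import *
def ld(f):
    z=np.load(f'pics/{f}.npz'); return z['p'],z['d'],{k:z[k] for k in('vertical_fov','cx','cy','position','attitude')}
def rect(P):
    (c,wh,a)=cv2.minAreaRect((P[:,:2]*1000).astype(np.float32)); return np.round(c,1),np.round(wh,1),round(a,2)
def comp(mask,seed):
    mask=cv2.morphologyEx(mask.astype(np.uint8),cv2.MORPH_OPEN,np.ones((2,2)))
    n,l,st,ce=cv2.connectedComponentsWithStats(mask); i=1+np.argmin(np.hypot(*(ce[1:]-seed).T)); return l==i
def tray(f,seed):
    p,d,m=ld(f); h=cv2.cvtColor(p,cv2.COLOR_RGB2HSV); X=cloud(d,m)
    near=np.hypot(*(np.stack(np.mgrid[:420,:560][::-1],-1)-seed).transpose(2,0,1))<60
    top=near&(X[...,2]>.019)&(X[...,2]<.060)&(d>0)
    c=comp(top,seed); return c,X,h
E
python3 - <<'E'
from meas import *
for f,ts,bs,bt in(('scene0',(273,211),(333,168),(328,160)),('side0',(289,246),(180,300),(181,293))):
    p,d,m=ld(f); c,X,h=tray(f,ts); print(f,'bench z',np.median(X[250:260,200:210,2]))
    P=X[c]; print('tray',c.sum(),rect(P))
    rim=c&(abs(X[...,2]-.024)<.004)&(h[...,2]<60); print('rim',rim.sum(),np.median(X[rim][:,2]),rect(X[rim]))
    blue=c&(h[...,0]>105)&(h[...,0]<130)&(h[...,1]>150)&(h[...,2]>60); print('blue',rect(plane(m,np.argwhere(blue)[:,::-1],.0256)))
    b=comp((abs(X[...,2]-.05)<.005)&(d>0),bs); print('box',b.sum(),np.median(X[b][:,2]),rect(X[b]))
    g=(h[...,0]>45)&(h[...,0]<85)&(h[...,1]>120)&(h[...,2]>50)&(X[...,2]>.064); g=comp(g,bt); print('btn',g.sum(),X[g].mean(0),rect(X[g]))
    tz=(X[...,2]>.02)&(X[...,2]<.032)&(h[...,1]<60)&(h[...,2]>110)&(d>0)
    rl=comp(tz,(318,225) if f=='scene0' else (230,222)); print('rail',rl.sum(),np.median(X[rl][:,2]),rect(X[rl]))
    # everything standing above the bench nearby
    o=cv2.connectedComponentsWithStats(((X[...,2]>.01)&(X[...,0]>.1)&(X[...,0]<.9)&(abs(X[...,1])<.6)&(d>0)).astype(np.uint8))
    for i in range(1,o[0]):
        if o[2][i,4]>60: Q=X[o[1]==i]; print('  obj',o[3][i].round(),Q.min(0).round(3),Q.max(0).round(3))
im=cv2.imread('pics/scene0.png')[120:280,200:400]; im2=cv2.imread('pics/side0.png')[180:340,110:340]
cv2.imwrite('pics/crop0.png',np.vstack([cv2.resize(im,(500,300)),cv2.resize(im2,(500,300))]))
E
```

```text
scene0 bench z 0.0006417386299510941
tray 1256 (array([ 711.4, -401.3]), array([ 165.4, 1050.5]), 25.21)
rim 271 0.024291365836186074 (array([523. ,  -0.9]), array([140.1, 104. ]), 72.25)
blue (array([521. ,   0.7]), array([122.8,  86.8]), 71.53)
box 1050 0.05069273884522196 (array([ 757.5, -278. ]), array([ 182.2, 1221. ]), 15.65)
btn 55 [0.60180453 0.21433021 0.09174106] (array([ 805.5, -294.7]), array([  26.6, 1166.8]), 21.81)
rail 111 0.02461371294287784 (array([660.5, -29.1]), array([108. ,   9.5]), 83.35)
  obj [19. 31.] [ 0.108 -0.433  0.6  ] [ 0.183 -0.191  0.719]
  obj [134.  55.] [ 0.1   -0.126  0.182] [0.175 0.099 0.644]
  obj [326.  72.] [0.271 0.471 0.01 ] [0.539 0.6   0.239]
  obj [ 18. 182.] [ 0.115 -0.55   0.244] [ 0.191 -0.402  0.588]
  obj [424. 160.] [0.793 0.308 0.01 ] [0.9   0.526 0.069]
  obj [241. 159.] [0.241 0.067 0.01 ] [0.401 0.204 0.054]
  obj [333. 179.] [ 0.518 -0.129  0.01 ] [0.759 0.378 0.078]
  obj [272. 211.] [ 0.449 -0.082  0.01 ] [0.591 0.082 0.052]
  obj [351. 206.] [0.709 0.1   0.01 ] [0.746 0.135 0.078]
  obj [328. 237.] [ 0.696 -0.032  0.01 ] [
[... 940 characters left out ...]
3  0.18 ] [0.159 0.098 0.435]
  obj [330. 130.] [ 0.658 -0.423  0.01 ] [ 0.681 -0.387  0.022]
  obj [277. 151.] [ 0.652 -0.313  0.01 ] [ 0.812 -0.177  0.051]
  obj [365. 143.] [ 0.554 -0.425  0.01 ] [ 0.575 -0.391  0.022]
  obj [345. 188.] [ 0.447 -0.303  0.01 ] [ 0.584 -0.141  0.05 ]
  obj [182. 285.] [ 0.515 -0.127  0.01 ] [0.759 0.297 0.075]
  obj [222. 202.] [ 0.692 -0.031  0.01 ] [0.734 0.011 0.049]
  obj [288. 246.] [ 0.449 -0.083  0.01 ] [0.591 0.081 0.05 ]
  obj [176. 232.] [0.707 0.106 0.01 ] [0.742 0.14  0.078]
  obj [ 34. 297.] [0.79  0.314 0.01 ] [0.9   0.496 0.064]
  obj [337. 345.] [0.241 0.073 0.01 ] [0.398 0.201 0.05 ]
  obj [141. 354.] [0.531 0.331 0.01 ] [0.69  0.373 0.029]
```

View pics/crop0.png

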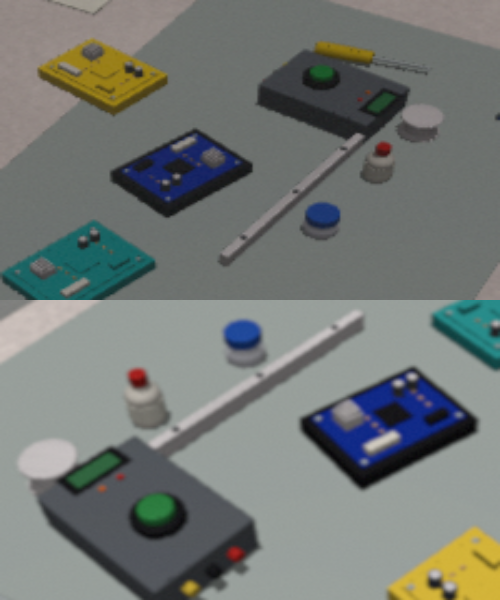

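The crop confirms it: the black tray with the blue board, the L-shaped tester and rail, and the green button. The flux and pot stand behind the rail. I'll tidy the tester fit next.

```bash
python3 - <<'E'
from meas import *
for f in('scene0','side0'):
    p,d,m=ld(f); h=cv2.cvtColor(p,cv2.COLOR_RGB2HSV); X=cloud(d,m); x,y,z=X[...,0],X[...,1],X[...,2]
    roi=(d>0)&(x>.44)&(x<.8)&(y>-.15)&(y<.32)
    b=roi&(y>.1)&(abs(z-.0505)<.004)&(h[...,1]<70)&(x<.70)
    b=comp(b,np.argwhere(b)[:,::-1].mean(0)); print(f,'box',b.sum(),rect(X[b]))
    g=roi&(z>.066)&(z<.08)&(h[...,0]>45)&(h[...,0]<90)&(h[...,1]>110); print('btn',g.sum(),X[g].mean(0),rect(X[g]))
    r=roi&(y<.16)&(x>.60)&(abs(z-.0255)<.0025)&(h[...,2]>120)&(h[...,1]<40)
    Q=X[r]; vx,vy,x0,y0=cv2.fitLine((Q[:,:2]*1000).astype(np.float32),cv2.DIST_HUBER,0,.01,.01).ravel()
    print('rail',r.sum(),'dir',np.degrees(np.arctan2(vy,vx)),x0,y0); s=(Q[:,:2]*1000-[x0,y0])@[-vy,vx]; print(np.percentile(s,[2,10,90,98]).round(1)); t=(Q[:,:2]*1000-[x0,y0])@[vx,vy]; print(t.min(),t.max())
    t=roi&(z>.018)&(z<.06)&(x<.61)&(y<.09); print('tray',rect(X[t]))
E
```

```text
scene0 box 795 (array([ 757.5, -278. ]), array([ 182.2, 1221. ]), 15.65)
btn 62 [0.59032492 0.23500195 0.07186832] (array([590.6, 236.5]), array([28.9, 32.5]), 25.71)
rail 149 dir 83.65822 659.61707 -2.982861
[-6.2 -4.9  3.8  5.4]
-119.14335311937633 159.60856697137922
tray (array([507.1, -39.6]), array([225.5, 108.9]), 71.19)
side0 box 3551 (array([399.2, 322.2]), array([161.8, 630.6]), 65.86)
btn 225 [0.58608008 0.23775307 0.07163028] (array([587.3, 236.8]), array([30.3, 30.2]), 68.08)
rail 508 dir 84.094734 662.6412 26.84788
[-7.7 -5.6  4.9  6. ]
-154.0596063990498 133.32589571886402
tray (array([507.3, -40.2]), array([223.3, 106.4]), 72.13)
```

```bash
sed -i 's/return l==i$/return (l==i)\&m0/; s/^    mask=cv2/    m0=mask; mask=cv2/' meas.py; sed -i 's/np.ones((2,2))/np.ones((3,3))/' meas.py; python3 - <<'E'
from meas import *
for f in('scene0','side0'):
    p,d,m=ld(f); h=cv2.cvtColor(p,cv2.COLOR_RGB2HSV); X=cloud(d,m); x,y,z=X[...,0],X[...,1],X[...,2]
    roi=(d>0)&(x>.44)&(x<.8)&(y>-.15)&(y<.32)
    b=roi&(y>.12)&(abs(z-.0505)<.004)&(x<.705)
    b=comp(b,np.argwhere(b)[:,::-1].mean(0)); print(f,'box',b.sum(),rect(X[b]))
    pts=X[b][:,:2]*1000
    for yaw in(-6,):
        a=np.radians(yaw); ex=np.array([np.cos(a),np.sin(a)]); ey=np.array([-ex[1],ex[0]])
        print('along ex',np.percentile(pts@ex,[.5,99.5]),'ey',np.percentile(pts@ey,[.5,99.5]))
        br=np.array([659.9,0]); print('rail center ex',br@ex,'btn',[np.array(q)@e for q in((590.6,236.5),(587.3,236.8)) for e in(ex,ey)])
    t=roi&(z>.018)&(z<.06)&(np.hypot(x-.52,y)<.105)&(x<.605); t=comp(t,np.argwhere(t)[:,::-1].mean(0)); print('tray',rect(X[t]))
E
```

```text
scene0 box 651 (array([611.4, 233.3]), array([113.2, 165.4]), 85.72)
along ex [503.0675541  664.37028117] ey [241.59846854 352.09557853]
rail center ex 656.2849987535235 btn [np.float64(562.6436498417022), np.float64(296.9389386604728), np.float64(559.3303690480066), np.float64(296.8923513003)]
tray (array([ 5.205e+02, -4.000e-01]), array([142.8, 108.9]), 71.19)
side0 box 3837 (array([610.6, 234.4]), array([110.3, 167.2]), 84.09)
along ex [500.54800815 664.51583474] ey [242.89654144 351.24621482]
rail center ex 656.2849987535235 btn [np.float64(562.6436498417022), np.float64(296.9389386604728), np.float64(559.3303690480066), np.float64(296.8923513003)]
tray (array([519.8,  -1.4]), array([141.9, 106.4]), 72.13)
```

```bash
cat > nav.py <<'E'
import sys,json
from h import *
a=np.radians(-6.0); ex=np.array([np.cos(a),np.sin(a)]); ey=np.array([-ex[1],ex[0]]); O=651*ex+242*ey
def now():
    s=env.read_state(); q=np.array(s['tool_rot']); M=R.from_quat(q[[1,2,3,0]]).as_matrix(); return s,M
def t2w(x,y): return O+x*ex+y*ey
def w2t(p): d=np.array(p)-O; return np.array([d@ex,d@ey])
def go(x,y,z,jaw):   # tester-frame target mm, jaw angle deg (tester frame, mod 180)
    s,M=now(); p=np.array(s['position'])*1000
    cur=np.degrees(np.arctan2(M[1,2],M[0,2])); turn=-((jaw-6-cur+90)%180-90)
    w=np.r_[t2w(x,y),z]; d=w-p
    M2=M@R.from_euler('y',turn,degrees=True).as_matrix()
    print('turn first (rad)',np.radians(turn).round(3),'shift after',(M2.T@d).round(1),' shift before',(M.T@d).round(1),'j6',s['joint_positions'][5].round(2))
def rep():
    s,M=now(); p=np.array(s['position'])*1000
    print('t',s['time'],'tester xy',w2t(p[:2]).round(1),'z',p[2].round(1),'jaw(tester)',round(np.degrees(np.arctan2(M[1,2],M[0,2]))+6,1),'ydown',M[:,1].round(3),'F',(np.array(s['wrist_force'])[:2]@np.c_[ex,ey]).round(1),s['wrist_force'][2].round(1),'gap',s['finger_gap'])
E
python3 - <<'E'
from nav import *
rep(); c=w2t([520.2,-.9]); print('tray',c,'O',O)
b=np.radians(-12); u=np.array([-np.sin(b),np.cos(b)])
q=c-u*(70+11+14); print('approach',q); go(*q,100,-12)
E
```

```text
t 0.1 tester xy [-454.4 -701.1] z 195.2 jaw(tester) -66.8 ydown [-0.001  0.002 -1.   ] F [-0.  0.] 1.3 gap 0.08529086532492124
tray [-133.55563441 -188.51936311] O [672.729642   172.62626909]
approach [-153.30724504 -281.44338518]
turn first (rad) -0.957 shift after [-472.9   95.7  207.4]  shift before [-442.    95.7 -267. ] j6 1.57
```

```bash
python3 -m handwheel '[-0.034,0,-0.0205,0,0.6,-0.034,0,-0.0205,0,0.6,-0.034,0,-0.0205,0,0.6,-0.034,0,-0.0205,0,0.6,-0.034,0,-0.0205,0,0.6,-0.034,0,-0.0205,0,0.6,-0.034,0,-0.0205,0,0.6,-0.034,0,-0.0205,0,0.6,-0.034,0,-0.0205,0,0.6,-0.034,0,-0.0205,0,0.6,-0.034,0,-0.0205,0,0.6,-0.034,0,-0.0205,0,0.6,-0.034,0,-0.0205,0,0.6]'
python3 -m handwheel '[0,0,0,-0.12,0.6,0,0,0,-0.12,0.6,0,0,0,-0.12,0.6,0,0,0,-0.12,0.6,0,0,0,-0.12,0.6,0,0,0,-0.12,0.6,0,0,0,-0.12,0.6,0,0,0,-0.117,0.6,0,0,0,0,0.6,0,0,0,0,0.6]'
python3 -c "
from nav import *
rep(); go(-153.3,-281.4,5,-12)"
```

```text
time: 1.18
position: [0.4919, -0.0907, 0.1957]
tool_rot: [0.105, -0.106, 0.699, -0.699]
wrist_force: [0.4, -1.1, 0.5]
finger_gap: 0.0514
time: 2.02
position: [0.4909, -0.0925, 0.1956]
tool_rot: [0.415, -0.415, 0.573, -0.572]
wrist_force: [0.5, -0.5, 0.1]
finger_gap: 0.0511
t 2.0167 tester xy [-153.1 -282.7] z 195.6 jaw(tester) -12.2 ydown [-0.001  0.    -1.   ] F [ 0.6 -0.5] 0.1 gap 0.05105019274925041
turn first (rad) -0.003 shift after [ -1.2 190.6  -0.3]  shift before [ -1.2 190.6  -0.3] j6 1.7
```

```bash
python3 -m handwheel '[0,0.035,0,0,0.6,0,0.035,0,0,0.6,0,0.035,0,0,0.6,0,0.035,0,0,0.6,0,0.02,0,0,0.6,0,0.015,0,0,0.6,0,0.010,0,0,0.6,0,0.005,0,0,0.6,0,0,0,0,0.6]'
python3 -c "
from nav import *
rep(); snap('side','side1'); snap('scene','scene1')
a=cv2.imread('pics/side1.png')[100:400,150:450]; b=cv2.imread('pics/scene1.png')[120:320,180:380]
cv2.imwrite('pics/c1.png',np.hstack([cv2.resize(a,(400,400)),cv2.resize(b,(400,400))]))"
```

```text
time: 2.77
position: [0.4906, -0.0924, 0.0052]
tool_rot: [0.415, -0.416, 0.573, -0.572]
wrist_force: [-0.4, -0.4, 0.6]
finger_gap: 0.0512
t 2.7667 tester xy [-153.4 -282.6] z 5.2 jaw(tester) -12.1 ydown [-0.002  0.    -1.   ] F [-0.3 -0.5] 0.6 gap 0.051203616637495314
```

View pics/c1.png

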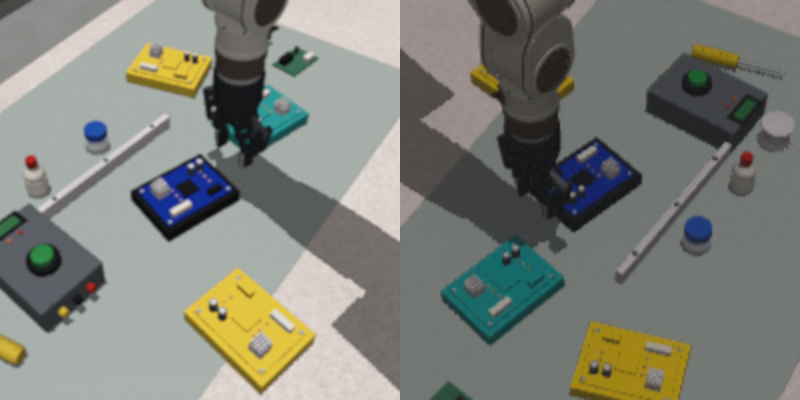

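```bash
python3 -m handwheel '[-0.006,0,0,0,0.6,-0.006,0,0,0,0.6,-0.004,0,0,0,0.6,-0.005,0,0,-0.014,0.6,-0.006,0,0,-0.014,0.6,-0.006,0,0,-0.014,0.6,-0.006,0,0,-0.014,0.6,-0.006,0,0,-0.014,0.6,-0.006,0,0,-0.014,0.6,-0.006,0,0,-0.014,0.6,-0.006,0,0,-0.014,0.6,-0.006,0,0,-0.014,0.6,-0.006,0,0,-0.014,0.6]'
cat > look.py <<'E'
import sys
from nav import *; from meas import rect,comp
rep()
def look(tag,clip=None):
  for n in('scene','side'):
    p,d,m=snap(n,n+tag); h=cv2.cvtColor(p,cv2.COLOR_RGB2HSV); X=cloud(d,m)
    w=(X[...,:2]*1000-O)
    tx,ty=w@ex,w@ey
    blue=(d>0)&(abs(X[...,2]-.026)<.006)&(tx>-260)&(tx<20)&(ty>-300)&(ty<20)&(h[...,0]>105)&(h[...,0]<130)&(h[...,1]>150)&(h[...,2]>50)
    blue=cv2.morphologyEx(blue.astype(np.uint8),cv2.MORPH_CLOSE,np.ones((5,5)))
    P=plane(m,np.argwhere(blue)[:,::-1],.0256)[:,:2]*1000-O; P=np.c_[P@ex,P@ey,P[:,0]]/1000
    print(n,'board in tester',blue.sum(),rect(P))
look(sys.argv[1])
E
python3 look.py 2
```

```text
time: 3.95
position: [0.5109, -0.0196, 0.006]
tool_rot: [0.455, -0.455, 0.541, -0.541]
wrist_force: [0.2, -0.3, -0.4]
finger_gap: 0.0509
t 3.95 tester xy [-140.9 -208.1] z 6.0 jaw(tester) -3.9 ydown [-0.  0. -1.] F [ 0.3 -0.3] -0.4 gap 0.05094546161146307
scene board in tester 412 (array([-132.9, -186.7]), array([122.1,  86.6]), 78.1)
side board in tester 1120 (array([-132.4, -187.1]), array([124.1,  90.6]), 78.93)
```

```bash
python3 -c "
import cv2,numpy as np
a=cv2.imread('pics/side2.png')[130:330,220:420]; b=cv2.imread('pics/scene2.png')[120:280,200:360]
cv2.imwrite('pics/c2.png',np.hstack([cv2.resize(a,(400,400)),cv2.resize(b,(400,400))]))"
```

```text
(no output)
```

View pics/c2.png

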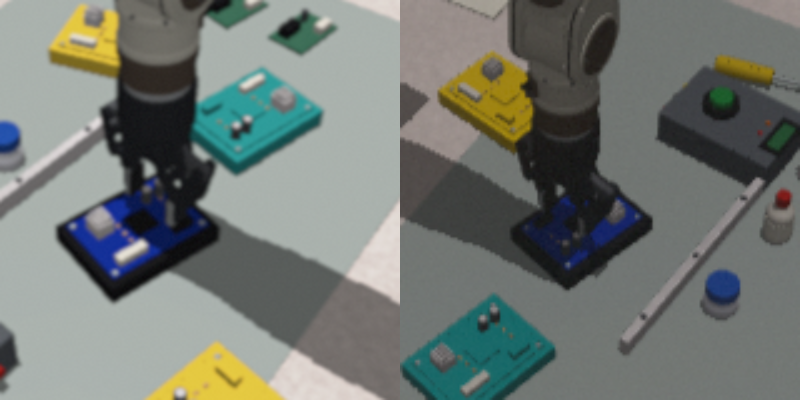

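```bash
python3 - <<'E'
from nav import *; from meas import ld
for f in('side1','scene1','side2','scene2'):
    p,d,m=ld(f); X=cloud(d,m); h=cv2.cvtColor(p,cv2.COLOR_RGB2HSV)
    w=X[...,:2]*1000-O; T=np.stack([w@ex,w@ey,X[...,2]*1000],-1)
    c=np.array([-153,-283]) if '1' in f else np.array([-141,-208])
    k=(d>0)&(np.hypot(T[...,0]-c[0],T[...,1]-c[1])<75)&(h[...,2]<70)&(h[...,1]<120)&(T[...,2]>4)&(T[...,2]<110)
    Q=T[k]
    for lo in range(4,110,10):
        q=Q[(Q[:,2]>=lo)&(Q[:,2]<lo+10)]
        if len(q): print(f,lo,len(q),q.min(0).round(),q.max(0).round())
E
```

```text
side1 4 31 [-198. -339.    4.] [-124. -219.   14.]
side1 14 66 [-199. -262.   14.] [ -96. -220.   24.]
side1 24 73 [-198. -263.   24.] [ -96. -213.   34.]
side1 34 30 [-182. -275.   34.] [-119. -210.   43.]
side1 44 16 [-185. -298.   47.] [-124. -270.   54.]
side1 54 54 [-193. -299.   54.] [-123. -268.   64.]
side1 64 47 [-193. -297.   64.] [-121. -269.   74.]
side1 74 47 [-191. -298.   74.] [-120. -266.   84.]
side1 84 55 [-202. -295.   84.] [-105. -260.   94.]
side1 94 127 [-212. -305.   94.] [ -97. -258.  104.]
side1 104 49 [-214. -304.  104.] [ -95. -259.  110.]
scene1 4 154 [-228. -345.    4.] [ -92. -239.   14.]
scene1 14 53 [-199. -343.   14.] [ -91. -237.   24.]
scene1 24 56 [-194. -347.   24.] [ -93. -210.   33.]
scene1 34 16 [-182. -281.   35.] [-113. -211.   44.]
scene1 44 16 [-184. -299.   45.] [-116. -262.   54.]
scene1 54 31 [-185. -299.   54.] [-111. -268.   64.]
scene1 64 28 [-185. -301.   64.] [-113. -267.   74.]
scene1 74 21 [-181. -300.   75.] [-114. -270.   84.]
scene1 84 29 [-204. -303.   84.] [-103. -276.   94.]
scene1 94 47 [-209. -307.   94.] [ -94. -275.  104
[... 518 characters left out ...]
.   94.]
side2 94 146 [-198. -221.   94.] [ -82. -190.  104.]
side2 104 51 [-199. -222.  104.] [ -80. -189.  110.]
scene2 4 132 [-214. -271.    4.] [ -76. -170.   14.]
scene2 14 151 [-199. -268.   14.] [ -77. -155.   24.]
scene2 24 196 [-196. -267.   24.] [ -76. -160.   34.]
scene2 34 47 [-177. -241.   34.] [-106. -162.   44.]
scene2 44 21 [-173. -242.   45.] [-104. -154.   54.]
scene2 54 33 [-180. -220.   55.] [-100. -194.   64.]
scene2 64 30 [-179. -223.   65.] [-100. -191.   74.]
scene2 74 34 [-178. -223.   74.] [ -99. -194.   84.]
scene2 84 29 [-197. -222.   85.] [ -88. -197.   94.]
scene2 94 71 [-200. -224.   94.] [ -81. -192.  104.]
scene2 104 28 [-201. -226.  104.] [ -82. -199.  110.]
```

```bash
python3 - <<'E'
from nav import *; from meas import ld
for f in('side1','scene1'):
    p,d,m=ld(f); X=cloud(d,m)
    w=X[...,:2]*1000-O; T=np.stack([w@ex,w@ey,X[...,2]*1000],-1)
    k=(d>0)&(abs(T[...,0]+153)<50)&(T[...,1]<-262)&(T[...,1]>-310)&(T[...,2]>4)&(T[...,2]<110)
    v,u=np.nonzero(k); Q=T[k]
    for lo in range(4,70,6):
        i=(Q[:,2]>=lo)&(Q[:,2]<lo+6)
        if i.any(): print(f,lo,i.sum(),Q[i].min(0).round(),Q[i].max(0).round(),'px',u[i].min(),u[i].max(),v[i].min(),v[i].max(), p[v[i],u[i]].mean(0).round())
print(env.read_state()['joint_positions'])
a=cv2.imread('pics/side1.png')[150:260,270:400]; b=cv2.imread('pics/scene1.png')[180:290,220:350]
cv2.imwrite('pics/c3.png',np.hstack([cv2.resize(a,(400,340),interpolation=2),cv2.resize(b,(400,340),interpolation=2)]))
E
```

```text
side1 4 12 [-197. -309.    4.] [-108. -263.    5.] px 308 335 213 244 [ 97. 101.  99.]
side1 16 1 [-120. -264.   21.] [-120. -264.   21.] px 307 307 221 221 [130. 136. 131.]
side1 22 8 [-118. -264.   23.] [-105. -262.   26.] px 301 306 217 220 [ 96. 100.  98.]
side1 40 8 [-182. -298.   43.] [-127. -269.   46.] px 315 333 207 226 [ 96. 100.  98.]
side1 46 21 [-182. -300.   47.] [-120. -266.   52.] px 312 332 205 225 [72. 75. 74.]
side1 52 43 [-192. -299.   52.] [-112. -265.   58.] px 311 339 203 225 [43. 46. 46.]
side1 58 39 [-193. -299.   58.] [-112. -266.   64.] px 311 339 202 223 [39. 41. 42.]
side1 64 42 [-193. -300.   64.] [-114. -266.   70.] px 311 339 199 221 [38. 42. 43.]
scene1 4 69 [-201. -308.    4.] [-103. -263.    9.] px 232 263 220 242 [64. 67. 65.]
scene1 10 5 [-125. -304.   10.] [-105. -262.   15.] px 251 265 230 238 [27. 30. 30.]
scene1 16 2 [-112. -265.   17.] [-106. -263.   21.] px 263 264 229 231 [22. 24. 26.]
scene1 22 5 [-119. -265.   23.] [-104. -262.   28.] px 261 265 227 230 [22. 25. 25.]
scene1 28 1 [-118. -264.   32.] [-118. -264.   32.] px 261 261 226 226 [24. 26. 27.]
scene1 40 5 [-182. -294.   44.] [-124. -268.   46.] px 240 253 215 229 [29. 30. 32.]
scene1 46 8 [-178. -299.   47.] [-116. -269.   52.] px 241 257 214 229 [37. 38. 38.]
scene1 52 16 [-185. -298.   53.] [-115. -270.   58.] px 238 257 213 228 [33. 34. 34.]
scene1 58 19 [-185. -299.   58.] [-111. -268.   64.] px 238 258 211 228 [28. 29. 30.]
scene1 64 18 [-185. -301.   64.] [-114. -268.   70.] px 238 255 210 227 [31. 32. 33.]
[-3.78866039e-02  4.27752177e-01 -2.63492750e-01  8.79425489e-01
  1.89734323e-04  1.70511420e+00]
```

View pics/c3.png

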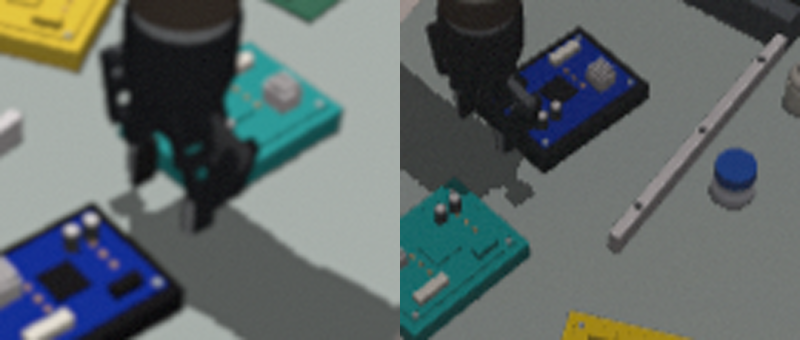

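The close crop shows the fingertips floating about 40 mm above the bench, with a detached shadow. The reported z of 5 mm is therefore about 35 mm too low compared with the cameras. The tray has not moved and the force is about 0, so I'll go straight up, back off, and lower to a camera-checked height.

```bash
python3 -m handwheel '[0,-0.02,0,0,0.6,0,-0.02,0,0,0.6,0,-0.02,0,0,0.6,0,0,0,0,0.6]'; python3 -c "
from nav import *
rep(); go(-157,-298,-15,-12)"
```

```text
time: 4.38
position: [0.5138, -0.0205, 0.0699]
tool_rot: [-0.456, 0.453, -0.54, 0.543]
wrist_force: [0.4, 0.4, -0.1]
finger_gap: 0.0512
t 4.3833 tester xy [-137.8 -208.7] z 69.9 jaw(tester) -4.0 ydown [ 0.007 -0.    -1.   ] F [0.3 0.4] -0.1 gap 0.05116444977858794
turn first (rad) 0.14 shift after [91.5 84.7 -0.8]  shift before [ 90.5  84.7 -13.5] j6 1.71
```

```bash
python3 -m handwheel '[0,0,0,0.07,0.6,0,0,0,0.07,0.6,0.03,0,0,0,0.6,0.03,0,0,0,0.6,0.03,0,0,0,0.6,0,0.03,0,0,0.6,0,0.03,0,0,0.6,0,0.005,0,0,0.6,0,0,0,0,0.6]'; cat > tip.py <<'E'
import sys
from nav import *
s,M=now(); c=w2t(np.array(s['position'])[:2]*1000); rep()
for f in('side','scene'):
    p,d,m=snap(f,f+sys.argv[1]); X=cloud(d,m); w=X[...,:2]*1000-O; T=np.stack([w@ex,w@ey,X[...,2]*1000],-1)
    k=(d>0)&(np.hypot(T[...,0]-c[0],T[...,1]-c[1])<55)&(p.max(-1)<60)&(T[...,2]>10)
    Q=T[k]; u=M.T@np.r_[0,0,0]
    L=np.c_[(Q[:,:2]-c)]; a=np.degrees(np.arctan2(M[1,2],M[0,2]))+6; j=np.array([np.cos(np.radians(a)),np.sin(np.radians(a))]); n=np.array([-j[1],j[0]])
    A,B=L@j,L@n; g=(abs(B)<18)&(abs(A)<45)
    for sgn in(-1,1):
        q=g&(A*sgn>0); z=np.sort(Q[q][:,2]); print(f,'finger',sgn,'lowest z',z[:6].round(1)); r=q&(Q[:,2]<z[0]+25); print('  A',np.percentile(A[r],[2,98]).round(),'B',np.percentile(B[r],[2,98]).round())
E
python3 tip.py 3
```

```text
time: 5.13
position: [0.48, -0.1054, -0.0013]
tool_rot: [0.414, -0.417, 0.574, -0.57]
wrist_force: [0.6, -0.0, 0.8]
finger_gap: 0.0512
t 5.1333 tester xy [-162.6 -296.7] z -1.3 jaw(tester) -12.0 ydown [-0.006  0.001 -1.   ] F [0.6 0.1] 0.8 gap 0.05122154709312874
side finger -1 lowest z [45.2 46.1 47.7 49.4 49.5 50.1]
  A [-39. -31.] B [-5.  7.]
side finger 1 lowest z [40.6 40.7 40.7 41.  41.7 42.4]
  A [25. 30.] B [-11.  10.]
scene finger -1 lowest z [41.2 42.1 42.8 42.9 42.9 43.9]
  A [-30. -22.] B [-9. 10.]
scene finger 1 lowest z [36.2 40.  41.8 47.3 48.  48.2]
  A [26. 42.] B [-10.   8.]
```

```bash
python3 -m handwheel '[0,0.01,0,0,0.6,0,0.01,0,0,0.6,0,0.005,0,0,0.6,0,0,0,0,0.6]'; python3 tip.py 4; python3 -m handwheel '[0,0.004,0,0,0.6,0,0,0,0,0.6]'
```

```text
time: 5.57
position: [0.4819, -0.1053, -0.0252]
tool_rot: [0.415, -0.416, 0.573, -0.571]
wrist_force: [-0.1, -0.2, 0.5]
finger_gap: 0.0516
t 5.5667 tester xy [-160.7 -296.4] z -25.2 jaw(tester) -12.0 ydown [-0.002  0.    -1.   ] F [-0.1 -0.2] 0.5 gap 0.051635650607244676
side finger -1 lowest z [18.8 21.7 22.7 24.6 24.8 25.2]
  A [-39. -31.] B [-5.  6.]
side finger 1 lowest z [15.5 16.6 16.8 17.4 18.6 18.7]
  A [26. 30.] B [-11.  11.]
scene finger -1 lowest z [17.2 17.3 17.5 19.5 20.9 20.9]
  A [-38. -23.] B [-11.  11.]
scene finger 1 lowest z [11.5 19.3 23.2 24.2 25.1 25.2]
  A [26. 41.] B [-11.   5.]
time: 5.83
position: [0.4829, -0.1058, -0.0283]
tool_rot: [0.416, -0.416, 0.572, -0.572]
wrist_force: [0.1, 0.0, 0.4]
finger_gap: 0.051
```

```bash
python3 -m handwheel '[-0.01,0.003,0.003,0,0.6,-0.01,0,0,0,0.6,-0.006,0,0,0,0.6,-0.005,0,0,0,0.6,-0.005,0,0,0,0.6,-0.005,0,0,-0.013,0.6,-0.005,0,0,-0.013,0.6,0,0,0,0,0.6]';python3 look.py 5
```

```text
time: 6.5
position: [0.5004, -0.0618, -0.031]
tool_rot: [0.424, -0.423, 0.566, -0.566]
wrist_force: [-0.0, 0.5, 0.0]
finger_gap: 0.0511
t 6.5 tester xy [-146.9 -251.2] z -31.0 jaw(tester) -10.4 ydown [ 0.     0.001 -1.   ] F [-0.1  0.5] 0.0 gap 0.05114888083765429
scene board in tester 439 (array([-131.5, -166.7]), array([117.2,  87.3]), 79.01)
side board in tester 1474 (array([-132.4, -171.9]), array([126.5,  90.9]), 79.55)
```

```bash
python3 -m handwheel '[-0.005,0,0,-0.013,0.6,-0.006,0,0,-0.013,0.6,-0.006,0,0,-0.013,0.6,-0.006,0,0,-0.013,0.6,-0.006,0,0,-0.013,0.6,-0.006,0,0,-0.013,0.6,-0.006,0,0,-0.013,0.6,-0.006,0,0,-0.013,0.6,-0.006,0,0,-0.013,0.6,-0.006,0,0,-0.013,0.6,-0.006,0,0,-0.013,0.6,-0.006,0,0,-0.013,0.6,-0.006,0,0,-0.013,0.6,-0.005,0,0,-0.012,0.6,0,0,0,0,0.6]';python3 look.py 6
```

```text
time: 7.85
position: [0.5167, 0.0189, -0.031]
tool_rot: [0.474, -0.473, 0.526, -0.525]
wrist_force: [-0.2, -0.2, -0.3]
finger_gap: 0.0514
t 7.85 tester xy [-139.1 -169.2] z -31.0 jaw(tester) 0.0 ydown [ 0.     0.002 -1.   ] F [-0.1 -0.3] -0.3 gap 0.051387008318727306
scene board in tester 273 (array([-137.9,  -85.4]), array([ 86.2, 122.1]), 0.8)
side board in tester 1680 (array([-138.5,  -88.7]), array([ 91. , 126.1]), 0.03)
```

```bash
python3 -m handwheel '[-0.004,0,0,0,0.6,-0.004,0,0,0,0.6,0,0,0,0,0.6,0.015,0,0,0,0.6,0.015,0,0,0,0.6,0,-0.04,0,0,0.6,0,-0.04,0,0,0.6,0,-0.02,0,0,0.6]'; python3 -c "
from nav import *
rep(); go(-216,-80,-33,90)"
```

```text
time: 8.62
position: [0.5164, -0.0041, 0.0729]
tool_rot: [-0.474, 0.471, -0.525, 0.527]
wrist_force: [1.8, -0.3, 0.9]
finger_gap: 0.0514
t 8.6167 tester xy [-137.  -192.1] z 72.9 jaw(tester) -0.1 ydown [ 0.005  0.002 -1.   ] F [ 1.8 -0.1] 0.9 gap 0.05136039891453321
turn first (rad) 1.568 shift after [  79.5  105.8 -111.9]  shift before [-111.6  105.8  -79.8] j6 1.67
```

```bash
python3 -m handwheel '[-0.028,0,-0.02,0,0.85,-0.028,0,-0.02,0,0.85,-0.028,0,-0.02,0,0.85,-0.028,0,-0.02,0,0.85,0,0,0,-0.12,0.85,0,0,0,-0.12,0.85,0,0,0,-0.12,0.85,0,0,0,-0.12,0.85,0,0,0,-0.12,0.85,0,0,0,-0.12,0.85,0,0,0,-0.12,0.85,0,0,0,-0.12,0.85,0,0,0,-0.12,0.85,0,0,0,-0.12,0.85,0,0,0,-0.12,0.85,0,0,0,-0.12,0.85,0,0,0,-0.128,0.85,0,0,0,0,0.85]'; python3 -c "
from nav import *
rep(); go(-216,-80,-34,90)"
```

```text
time: 10.12
position: [0.4465, 0.116, 0.0691]
tool_rot: [0.707, -0.705, 0.039, -0.039]
wrist_force: [0.2, -0.5, 0.0]
finger_gap: 0.0729
t 10.1167 tester xy [-219.  -80.] z 69.1 jaw(tester) 89.7 ydown [-0.     0.002 -1.   ] F [ 0.3 -0.4] 0.0 gap 0.07293032050979746
turn first (rad) -0.006 shift after [  3.1 103.1  -0.2]  shift before [  3.1 103.1  -0.2] j6 0.36
```

Descend, check the tips and the tray, then push.

```bash
python3 -m handwheel '[0,0.03,0,-0.005,0.85,0,0.03,0,0,0.85,0,0.02,0,0,0.85,0,0.01,0,0,0.85,0,0.006,0,0,0.85,0,0.004,0,0,0.85,0,0,0,0,0.85]'; python3 tip.py 7;python3 look.py 8
```

```text
time: 10.7
position: [0.4465, 0.1155, -0.0313]
tool_rot: [0.706, -0.706, 0.039, -0.038]
wrist_force: [-0.4, -0.6, -0.7]
finger_gap: 0.0726
t 10.7 tester xy [-219.   -80.5] z -31.3 jaw(tester) 89.8 ydown [-0.001  0.    -1.   ] F [-0.3 -0.6] -0.7 gap 0.07260465649895109
side finger -1 lowest z [13.1 13.3 13.6 15.3 15.5 16.2]
  A [-39. -36.] B [-10.   9.]
side finger 1 lowest z [24.2 25.7 30.9 32.7 33.9 39.3]
  A [43. 45.] B [5. 7.]
scene finger -1 lowest z [15.5 17.5 19.2 20.1 26.2 27.6]
  A [-45. -35.] B [-12.  -5.]
scene finger 1 lowest z [13.6 14.2 15.3 16.8 18.3 18.5]
  A [35. 42.] B [-13.  10.]
t 10.8 tester xy [-218.2  -80.3] z -30.3 jaw(tester) 89.8 ydown [ 0.001  0.001 -1.   ] F [-0.1 -0.4] -0.2 gap 0.07275058089527058
scene board in tester 680 (array([-138.,  -81.]), array([ 86.8, 124.9]), 0.84)
side board in tester 1009 (array([-137.4,  -77.2]), array([ 90. , 116.4]), 0.17)
```

```bash
python3 -m handwheel '[0.008,0.003,0,0,0.85,0.007,0,0,0,0.85,0.006,0,0,0,0.85,0.006,0,0,0,0.85,0.006,0,0,0,0.85,0.006,0,0,0,0.85,0.006,0,0,0,0.85,0.006,0,0,0,0.85,0.006,0,0,0,0.85,0.006,0,0,0,0.85,0.006,0,0,0,0.85,0.006,0,0,0,0.85,0.006,0,0,0,0.85,0.006,0,0,0,0.85,0.005,0,0,0,0.85,0.004,0,0,0,0.85,0,0,0,0,0.85]'; python3 look.py 9
```

```text
time: 12.32
position: [0.5417, 0.1048, -0.0343]
tool_rot: [-0.706, 0.706, -0.039, 0.038]
wrist_force: [-3.0, 0.0, 2.4]
finger_gap: 0.0727
t 12.3167 tester xy [-123.2  -81.2] z -34.3 jaw(tester) 89.8 ydown [-0.002  0.    -1.   ] F [-3.  -0.3] 2.4 gap 0.07266668193959813
scene board in tester 688 (array([-58.5, -81.3]), array([124.6,  86.1]), 89.45)
side board in tester 569 (array([-58.6, -66.9]), array([94.5, 90.5]), 89.58)
```

Force is starting to build. Next I'll make small pushes and watch the force.

```bash
for i in 1 2 3; do python3 -m handwheel '[0.002,0,0,0,0.85,0.001,0,0,0,0.85,0,0,0,0,0.85]'|grep -E 'pos|force'; done; python3 look.py 10
```

```text
position: [0.5443, 0.1045, -0.0342]
wrist_force: [-3.8, -0.2, 1.4]
position: [0.5482, 0.1042, -0.0343]
wrist_force: [-2.7, 1.2, -0.5]
position: [0.5488, 0.104, -0.0343]
wrist_force: [-8.3, 0.4, 3.7]
t 13.1667 tester xy [-116.1  -81.2] z -34.3 jaw(tester) 89.8 ydown [-0.004  0.    -1.   ] F [-8.3 -0.5] 3.7 gap 0.07222924221575804
scene board in tester 720 (array([-52.3, -81.1]), array([124.5,  87.9]), 89.83)
side board in tester 546 (array([-51.7, -65.4]), array([92.8, 90.8]), 89.45)
```

```bash
python3 -m handwheel '[0.002,0,0,0,0.85,0,0,0,0,0.85,-0.012,0,0,0,0.85,-0.02,0,0,0,0.85,0,-0.03,0,0,0.85,0,-0.04,0,0,0.85,0,-0.04,0,0,0.85]'; python3 -c "
from nav import *
rep(); go(-56,-184,-31,0)"
```

```text
time: 13.85
position: [0.5213, 0.107, 0.0768]
tool_rot: [-0.706, 0.706, -0.038, 0.038]
wrist_force: [1.6, -0.1, 0.6]
finger_gap: 0.0725
t 13.85 tester xy [-143.7  -81.1] z 76.8 jaw(tester) 89.8 ydown [ 0.    -0.001 -1.   ] F [1.6 0. ] 0.6 gap 0.07251826351261052
turn first (rad) 1.568 shift after [102.9 107.9  87.7]  shift before [  88.   107.9 -102.6] j6 0.31
```

```bash
python3 -m handwheel '[0.0176,0,-0.0205,0,0.55,0.0176,0,-0.0205,0,0.55,0.0176,0,-0.0205,0,0.55,0.0176,0,-0.0205,0,0.55,0.0176,0,-0.0205,0,0.55,0,0,0,0.12,0.55,0,0,0,0.12,0.55,0,0,0,0.12,0.55,0,0,0,0.12,0.55,0,0,0,0.12,0.55,0,0,0,0.12,0.55,0,0,0,0.12,0.55,0,0,0,0.12,0.55,0,0,0,0.12,0.55,0,0,0,0.12,0.55,0,0,0,0.12,0.55,0,0,0,0.12,0.55,0,0,0,0.128,0.55,0,0,0,0,0.55]'; python3 -c "
from nav import *
rep(); go(-56,-184,-31,0)"
```

```text
time: 15.43
position: [0.5995, -0.0046, 0.0767]
tool_rot: [-0.474, 0.472, -0.524, 0.526]
wrist_force: [-0.0, 0.2, 0.2]
finger_gap: 0.0468
t 15.4333 tester xy [ -54.4 -183.9] z 76.7 jaw(tester) 0.0 ydown [ 0.004 -0.001 -1.   ] F [-0.1  0.2] 0.2 gap 0.04682000421011683
turn first (rad) 0.001 shift after [ 1.000e-01  1.077e+02 -2.000e+00]  shift before [ 1.000e-01  1.077e+02 -2.000e+00] j6 1.67
```

```bash
python3 -m handwheel '[0,0.03,-0.002,0,0.55,0,0.03,0,0,0.55,0,0.025,0,0,0.55,0,0.01,0,0,0.55,0,0.008,0,0,0.55,0,0.004,0,0,0.55,0,0,0,0,0.55]'; python3 tip.py 11; python3 look.py 12
```

```text
time: 16.02
position: [0.5963, -0.0041, -0.0308]
tool_rot: [-0.474, 0.474, -0.524, 0.525]
wrist_force: [-0.5, -0.1, 0.2]
finger_gap: 0.0468
t 16.0167 tester xy [ -57.5 -183.7] z -30.8 jaw(tester) 0.2 ydown [ 0.001 -0.    -1.   ] F [-0.5 -0.1] 0.2 gap 0.046833959800114726
side finger -1 lowest z [17.4 17.6 17.8 18.7 18.8 18.8]
  A [-38. -29.] B [-6.  7.]
side finger 1 lowest z [10.2 11.4 11.6 12.9 13.1 13.5]
  A [23. 27.] B [-8. 10.]
scene finger -1 lowest z [10.2 10.6 11.  13.2 13.4 14.1]
  A [-36. -21.] B [-11.  13.]
scene finger 1 lowest z [11.1 14.8 14.9 16.7 17.  17.9]
  A [25. 38.] B [-11.   5.]
t 16.1167 tester xy [ -56.7 -183.6] z -29.6 jaw(tester) 0.2 ydown [ 0.003 -0.    -1.   ] F [-0.2  0.2] 0.6 gap 0.047135526127368155
scene board in tester 375 (array([-50.9, -79.2]), array([ 86.7, 121. ]), 1.19)
side board in tester 1527 (array([-51.8, -83. ]), array([127. ,  91.4]), 89.85)
```

```bash
python3 -m handwheel '[-0.008,0.001,0,0,0.55,-0.007,0,0,0,0.55,-0.006,0,0,0,0.55,-0.004,0,0,0,0.55,-0.003,0,0,0,0.55,-0.002,0,0,0,0.55,0,0,0,0,0.55]'|grep -E 'pos|force'; for i in 1 2 3; do python3 -m handwheel '[-0.0015,0,0,0,0.55,-0.001,0,0,0,0.55,0,0,0,0,0.55]'|grep -E 'pos|force'; done; python3 -c "
from nav import *
rep()"
```

```text
position: [0.5991, 0.0256, -0.0315]
wrist_force: [0.5, -3.1, 2.1]
position: [0.5993, 0.0275, -0.0315]
wrist_force: [-0.1, -5.1, 4.2]
position: [0.5994, 0.0291, -0.0315]
wrist_force: [-1.0, -6.9, 4.2]
position: [0.5994, 0.0289, -0.0315]
wrist_force: [-1.8, -13.1, 5.2]
t 17.55 tester xy [ -57.9 -150.6] z -31.5 jaw(tester) 0.0 ydown [ 0.    -0.008 -1.   ] F [ -0.4 -13.2] 5.2 gap 0.04671724851850554
```

```bash
python3 -m handwheel '[0.015,0,0,0,0.55,0.02,0,0,0,0.55,0,-0.04,0,0,0.55,0,-0.04,0,0,0.55,0,-0.03,0,0,0.55,0.04,0,0,0,0.55,0,0,0,0,0.55]'|grep pos; cat > edge.py <<'E'
import sys
from nav import *; from meas import rect
for n in('scene','side'):
    p,d,m=snap(n,n+sys.argv[1]); h=cv2.cvtColor(p,cv2.COLOR_RGB2HSV)
    X=plane(m,np.stack(np.mgrid[:420,:560][::-1],-1).reshape(-1,2),.0256)[:,:2]*1000-O
    tx,ty=(X@ex).reshape(420,560),(X@ey).reshape(420,560)
    b=(tx>-120)&(tx<10)&(ty>-155)&(ty<10)&(h[...,0]>105)&(h[...,0]<130)&(h[...,1]>150)&(h[...,2]>50)
    print(n,b.sum(),rect(np.c_[tx[b],ty[b],ty[b]]/1000))
a=cv2.imread(f'pics/side{sys.argv[1]}.png')[190:310,150:320]; c=cv2.imread(f'pics/scene{sys.argv[1]}.png')[140:260,230:400]
cv2.imwrite(f'pics/e{sys.argv[1]}.png',np.vstack([cv2.resize(a,(425,300),interpolation=2),cv2.resize(c,(425,300),interpolation=2)]))
E
python3 look.py 13; python3 edge.py 14
```

```text
position: [0.5935, -0.0452, 0.0807]
t 18.1333 tester xy [ -56.1 -225. ] z 80.7 jaw(tester) -0.0 ydown [ 0.006 -0.001 -1.   ] F [0.6 0.6] -0.6 gap 0.04675508138210449
scene board in tester 570 (array([-52.6, -68.5]), array([124.9,  88.6]), 89.17)
side board in tester 1459 (array([-51.9, -71.5]), array([ 91.5, 123.6]), 0.11)
scene 439 (array([-52. , -68.4]), array([ 87.2, 124.8]), 0.02)
side 1316 (array([-52.1, -71.5]), array([ 91.6, 123.9]), 0.3)
```

View pics/e14.png

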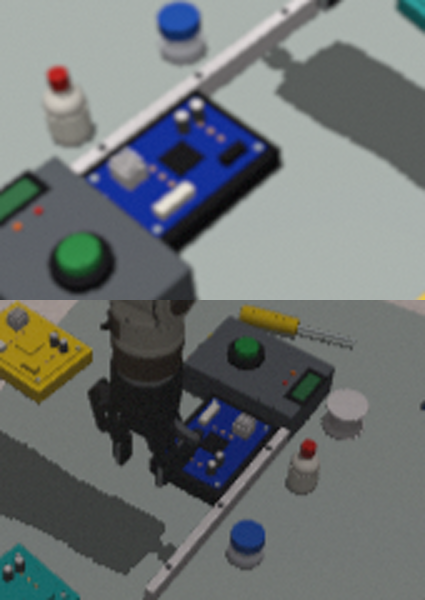

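The tray measures (-52, -70) and square in the corner. I'll give one more gentle push toward the rail so that both faces are seated.

```bash
python3 -c "
from nav import *
rep(); go(-143,-75,77,90)"
```

```text
t 18.3333 tester xy [ -59.  -220.7] z 77.0 jaw(tester) 0.2 ydown [-0.002  0.002 -1.   ] F [0.4 0.1] 0.1 gap 0.04673525902203819
turn first (rad) -1.568 shift after [-84.    0.4 145.7]  shift before [-145.9    0.4  -83.6] j6 1.6
```

```bash
python3 -m handwheel '[-0.0292,0,-0.0168,0,0.8,-0.0292,0,-0.0168,0,0.8,-0.0292,0,-0.0168,0,0.8,-0.0292,0,-0.0168,0,0.8,-0.0292,0,-0.0168,0,0.8,0,0,0,-0.12,0.8,0,0,0,-0.12,0.8,0,0,0,-0.12,0.8,0,0,0,-0.12,0.8,0,0,0,-0.12,0.8,0,0,0,-0.12,0.8,0,0,0,-0.12,0.8,0,0,0,-0.12,0.8,0,0,0,-0.12,0.8,0,0,0,-0.12,0.8,0,0,0,-0.12,0.8,0,0,0,-0.12,0.8,0,0,0,-0.128,0.8,0,0,0,0,0.8]' >/dev/null;  python3 -c "
from nav import *
rep(); go(-143,-75,-33,90)"
```

```text
t 19.9167 tester xy [-143.6  -74.5] z 76.9 jaw(tester) 90.0 ydown [-0.002  0.001 -1.   ] F [-0.6 -0.1] -0.7 gap 0.06836377568112169
turn first (rad) 0.001 shift after [  0.9 109.9  -0.5]  shift before [  0.9 109.9  -0.5] j6 0.32
```

```bash
python3 -m handwheel '[0,0.03,0,0,0.8,0,0.03,0,0,0.8,0,0.025,0,0,0.8,0,0.015,0,0,0.8,0,0.008,0,0,0.8,0,0.002,0,0,0.8,0.01,0,0,0,0.8,0.008,0,0,0,0.8,0.005,0,0,0,0.8,0,0,0,0,0.8]'|grep -E 'pos|force'; for i in 1 2 3 4; do python3 -m handwheel '[0.0015,0,0,0,0.8,0,0,0,0,0.8]'|grep -E 'pos|force'; done
```

```text
position: [0.5486, 0.1104, -0.0308]
wrist_force: [-0.2, 0.1, -1.1]
position: [0.5478, 0.1099, -0.0316]
wrist_force: [0.0, -0.3, -0.1]
position: [0.549, 0.1097, -0.0318]
wrist_force: [-0.3, 0.1, 0.4]
position: [0.5492, 0.1097, -0.0321]
wrist_force: [-2.7, -0.2, 2.7]
position: [0.5493, 0.1097, -0.0322]
wrist_force: [-7.6, 1.7, 4.9]
```

```bash
python3 -m handwheel '[0.001,0,0,0,0.8,0,0,0,0,0.8,-0.01,0,0,0,0.8,-0.02,0,0,0,0.8,0,-0.04,0,0,0.4,0,-0.04,0,0,0,0,-0.04,0,0,0,0,-0.02,0,0,0,0,0,0,0,0]'|grep -E 'pos|force';  python3 -c "
from nav import *
rep(); go(-90,55,50,90)"
```

```text
position: [0.5279, 0.1134, 0.1143]
wrist_force: [1.6, 0.5, 0.3]
t 22.1667 tester xy [-137.8  -74. ] z 114.3 jaw(tester) 89.8 ydown [ 0.013  0.002 -1.   ] F [1.5 0.7] 0.3 gap 0.0074807096772181595
turn first (rad) -0.003 shift after [ 47.   65.4 128.8]  shift before [ 46.6  65.4 129. ] j6 0.32
```

```bash
python3 -m handwheel '[0.0093,0,0.0258,0,0,0.0093,0,0.0258,0,0,0.0093,0,0.0258,0,0,0.0093,0,0.0258,0,0,0.0093,0,0.0258,0,0,0,0.03,0,0,0,0,0.02,0,0,0,0,0,0,0,0]'|grep -E 'pos|force';  python3 -c "
from nav import *
rep(); go(-90,55,50,90)
import numpy as np,cv2
for f in('side','scene'):
    p,d,m=snap(f,f+'b'); X=cloud(d,m); w=X[...,:2]*1000-O; T=np.stack([w@ex,w@ey,X[...,2]*1000],-1)
    k=(d>0)&(np.hypot(T[...,0]+90,T[...,1]-55)<28)&(p.max(-1)<60)&(T[...,2]>74); Q=T[k]; z=np.sort(Q[:,2]); print(f,z[:8].round(1)); q=Q[Q[:,2]<z[0]+25]; print(q.min(0).round(),q.max(0).round())
    h=cv2.cvtColor(p,cv2.COLOR_RGB2HSV); g=(np.hypot(T[...,0]+90,T[...,1]-55)<28)&(h[...,0]>45)&(h[...,0]<90)&(h[...,1]>110)&(T[...,2]>62)&(d>0); print('btn',T[g].min(0).round(),T[g].max(0).round())
"
```

```text
position: [0.5794, 0.2347, 0.0517]
wrist_force: [-0.7, -1.3, -0.9]
t 22.8333 tester xy [-99.3  52. ] z 51.7 jaw(tester) 89.9 ydown [-0.009 -0.004 -1.   ] F [-0.6 -1.3] -0.9 gap -0.0001424433323204435
turn first (rad) -0.002 shift after [9.3 1.6 3. ]  shift before [9.3 1.6 3. ] j6 0.49
side [74.9 75.6 93.5 93.9 94.3 94.5 95.1 96.2]
[-110.   38.   75.] [-83.  65. 100.]
btn [-107.   41.   62.] [-73.  80. 151.]
scene [74.4 74.5 74.8 74.9 75.3 75.4 75.4 75.5]
[-99.  40.  74.] [-78.  68.  99.]
btn [-106.   38.   62.] [-75.  72.  79.]
```

```bash
python3 -m handwheel '[0.006,0,0.002,0,0,0,0,0,0,0,0,0,0,0,0]'|grep -E 'pos';  python3 -c "
from nav import *
rep(); go(-90,55,40,90)"
```

```text
position: [0.5911, 0.2373, 0.0598]
t 23.1833 tester xy [-87.9  55.8] z 59.8 jaw(tester) 89.8 ydown [ 0.003  0.001 -1.   ] F [ 0.4 -0.6] -0.2 gap -4.3269294627821504e-05
turn first (rad) -0.004 shift after [-2.1 19.8 -0.8]  shift before [-2.1 19.8 -0.8] j6 0.49
```

```bash
python3 -m handwheel '[0,0.006,0,0,0,0,0,0,0,0]'|grep -E 'pos|force'; for i in 1 2 3 4 ; do python3 -m handwheel '[0,0.002,0,0,0,0,0,0,0,0]'|grep -E 'pos|force'; done; python3 -c "
from nav import *
rep(); go(-90,55,40,90)"
```

```text
position: [0.5893, 0.2368, 0.0518]
wrist_force: [-0.4, 0.5, -1.3]
position: [0.589, 0.2369, 0.0496]
wrist_force: [0.2, -0.7, 0.1]
position: [0.5891, 0.237, 0.0476]
wrist_force: [-0.2, -0.4, 0.3]
position: [0.5892, 0.237, 0.0456]
wrist_force: [-0.8, -0.8, -0.2]
position: [0.5892, 0.2371, 0.0436]
wrist_force: [0.1, 0.6, 0.6]
t 24.0167 tester xy [-89.8  55.3] z 43.6 jaw(tester) 89.8 ydown [-0.001 -0.    -1.   ] F [0.1 0.6] 0.6 gap 9.505997384620498e-05
turn first (rad) -0.003 shift after [-0.2  3.6 -0.3]  shift before [-0.2  3.6 -0.3] j6 0.49
```

```bash
for i in 1 2 3 4 5 6 7 8; do python3 -m handwheel '[0,0.0015,0,0,0,0,0,0,0,0]'|grep -E 'pos|force'|tr '\n' ' ';echo; done
```

```text
position: [0.5892, 0.2371, 0.0422] wrist_force: [1.4, -0.3, -0.2] 
position: [0.5892, 0.237, 0.0407] wrist_force: [-0.4, 0.5, 0.3] 
position: [0.5892, 0.237, 0.0392] wrist_force: [0.6, 0.5, 0.1] 
position: [0.5892, 0.237, 0.0377] wrist_force: [0.9, -0.7, -0.1] 
position: [0.5896, 0.2372, 0.0365] wrist_force: [-0.3, -0.4, 2.2] 
position: [0.5896, 0.2372, 0.0352] wrist_force: [-0.2, -0.8, 2.1] 
position: [0.5896, 0.2372, 0.0337] wrist_force: [-1.0, 0.1, 1.9] 
position: [0.5896, 0.2372, 0.0322] wrist_force: [-0.8, -0.9, 4.6]
```

```bash
for i in 1 2 3; do python3 -m handwheel '[0,0.0015,0,0,0,0,0,0,0,0]'|grep -E 'pos|force'|tr '\n' ' ';echo; done
```

```text
position: [0.5896, 0.2372, 0.0309] wrist_force: [-0.8, -0.5, 4.4] 
position: [0.5897, 0.2372, 0.0307] wrist_force: [-3.2, -1.7, 11.3] 
position: [0.5898, 0.2372, 0.0306] wrist_force: [-4.9, -2.1, 17.1]
```

The button has bottomed out: z stalled after about 6 mm and the force rose to 17 N. I'll release and check.

```bash
python3 -m handwheel '[0,0,0,0,0,0,0,0,0,0,0,-0.005,0,0,0,0,-0.01,0,0,0,0,-0.03,0,0,0,0,-0.04,0,0,0,0,-0.04,0,0,0,-0.04,0,0,0,0,-0.04,0,0,0,0,-0.04,0,0,0,0,-0.04,0,0,0,0,0,0,0,0,0]'|grep -E 'pos|force'; python3 edge.py 15; python3 -c "
from nav import *
rep()
from meas import ld,rect
for f in('side15','scene15'):
    p,d,m=ld(f); X=cloud(d,m); h=cv2.cvtColor(p,cv2.COLOR_RGB2HSV); w=X[...,:2]*1000-O; T=np.stack([w@ex,w@ey,X[...,2]*1000],-1)
    g=(np.hypot(T[...,0]+90,T[...,1]-55)<14)&(h[...,0]>45)&(h[...,0]<90)&(h[...,1]>110)&(d>0); print('btn z',np.median(T[g][:,2]))
    o=cv2.connectedComponentsWithStats(((X[...,2]>.01)&(X[...,0]>.2)&(X[...,0]<.9)&(abs(X[...,1])<.6)&(d>0)).astype(np.uint8))
    for i in range(1,o[0]):
        if o[2][i,4]>60: Q=X[o[1]==i]; print('  obj',Q.min(0).round(3),Q.max(0).round(3))
cv2.imwrite('pics/fin.png',np.vstack([cv2.imread('pics/e15.png')]))
"
```

```text
position: [0.4212, 0.2525, 0.1507]
wrist_force: [-0.8, -1.0, -0.8]
scene 552 (array([-51.8, -68.1]), array([ 87. , 124.2]), 0.02)
side 198 (array([-40.2, -23.7]), array([67.5, 28.1]), 0.44)
t 26.95 tester xy [-251.2   55.7] z 152.4 jaw(tester) 89.9 ydown [-0.001 -0.001 -1.   ] F [0.  0.6] 0.0 gap 0.00012024936179182569
btn z 72.20885369207014
  obj [ 0.2  -0.6   0.01] [0.849 0.315 0.647]
  obj [ 0.658 -0.421  0.01 ] [ 0.681 -0.387  0.022]
  obj [ 0.554 -0.425  0.01 ] [ 0.575 -0.391  0.021]
  obj [ 0.447 -0.306  0.01 ] [ 0.583 -0.14   0.05 ]
  obj [0.707 0.105 0.01 ] [0.742 0.14  0.079]
  obj [0.791 0.314 0.01 ] [0.9   0.497 0.065]
  obj [0.241 0.071 0.01 ] [0.399 0.201 0.051]
  obj [0.531 0.332 0.01 ] [0.689 0.373 0.029]
btn z 72.33293739572177
  obj [0.308 0.188 0.01 ] [0.539 0.6   0.572]
  obj [0.793 0.31  0.01 ] [0.9   0.526 0.067]
  obj [0.24  0.068 0.01 ] [0.399 0.199 0.053]
  obj [ 0.518 -0.128  0.01 ] [0.696 0.374 0.077]
  obj [0.707 0.21  0.011] [0.759 0.267 0.048]
  obj [0.71 0.1  0.01] [0.746 0.135 0.08 ]
  obj [ 0.694 -0.033  0.01 ] [0.736 0.009 0.051]
  obj [ 0.448 -0.302  0.01 ] [ 0.585 -0.143  0.053]
  obj [ 0.653 -0.313  0.01 ] [ 0.812 -0.178  0.051]
  obj [ 0.55  -0.422  0.01 ] [ 0.575 -0.391  0.022]
  obj [ 0.658 -0.42   0.01 ] [ 0.68  -0.387  0.023]
  obj [ 0.731 -0.6    0.046] [ 0.843 -0.535  0.139]
```

View pics/e15.png

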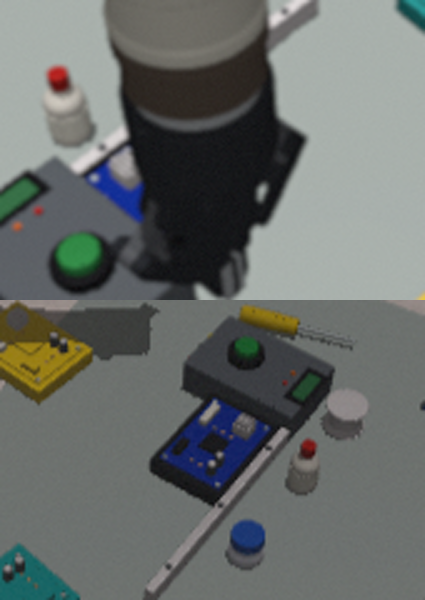

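The tray sits square against the rail and the tester in the scene view, the button is up at 72 mm, the bystanders have not moved, and the arm is clear. I'm handing in.

```bash
python3 -c "
from bench import env
print(env.sign_off())"
```

```text
the job is handed in; nothing more can be done
None
```

The tray is square in the corner against the rail and the tester, and the green button was pressed fully down and came back up. I handed the job in at about 27 s, with the arm clear of everything.

- **Tray:** I pushed it with two fingertips along the bench towards the tester, then into the rail, then against the tester, with a last gentle nudge at the rail. The last scene view puts the board at x −51.8, y −68.1, turned 0.02° in the tester's frame, against a target of −52, −70. An earlier side view gave −52.1, −71.5, so the two cameras differ by about 3 mm in y. Contact forces rose with no further motion against both faces, which fits the tray being seated.
- **Button:** It stalled after about 6 mm of travel at 17 N. After release it measured 72 mm in both views.
- **Bystanders:** Their positions match the starting ones to within a few millimetres in the views that show them.

**Disagreements and failed checks:**
- **Wrong height:** The reported tool height read about 35 mm too low compared with the cameras, so I used camera-measured heights instead.
- **Possible contact with the board:** Because of that error, my first push passed the fingertips over the board at about 44 mm, while parts on it reach about 50 mm. The tray didn't move and the force at the end of that pass was near zero. I can't rule out a light touch during it.
- **Blocked view:** The arm hid most of the tray in the final side view, so its last figure for the board was not usable.

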